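# Fold over and press shut a row of flip-lid tubes

## Task

Close the row of six open flip-lid tubes in the aluminium block: run a fingertip along the row from the hinge side to fold the lids over, and press every lid fully shut. Use a light touch, so that the block is neither shoved along nor lifted, and leave the screw-cap tubes and everything else on the bench alone.

Things in the scene. Friction and masses are not known exactly. Their poses are not given: they have to be found in the camera images.
- block: Bare aluminium tube block, 200 (x) x 86 (y) x 45 mm, 2 kg, loose on the bench; origin under its centre; x points away from the robot, turned up to 30 degrees. In the row at y = -21.5 mm six white flip-lid tubes are fixed at x = -75, -45, -15, 15, 45, 75 mm (rims 55 mm above the bench). The row at y = +21.5 mm has six holes, three holding loose screw-cap tubes.
- row_start (a point): Centre of the upper face of lid 0 when shut, 60 mm above the bench, on the row's nearest tube; axes as the block's. Every lid is a white disc, 21 mm across, 4 mm thick, bevelled, with a 10 mm wide front tab. Its hinge lies 11.5 mm on the robot's side of its tube's axis, 58 mm above the bench, along the block's y; hinge to tab end 26 mm. Shut, the tab points away from the robot.
- row_end (a point): Centre of the upper face of lid 5 when shut, 60 mm above the bench, on the row's farthest tube, 150 mm from row_start along the block's x. Open lids stand up steeply with their smooth backs towards the robot, up to 86 mm above the bench; pushing a back away from the robot folds the lid over its tube.
- lid0 (a joint): Opening angle of the flip lid of tube 0 (0 is nearest the robot, 5 farthest): 0 shut, grows as it opens, about 1.57 upright, at most 2.0. Stiff hinge (0.012 N m of friction): the lid stays where it is left.
- lid1 (a joint): Opening angle of the flip lid of tube 1 (0 is nearest the robot, 5 farthest): 0 shut, grows as it opens, about 1.57 upright, at most 2.0. Stiff hinge (0.012 N m of friction): the lid stays where it is left.
- lid2 (a joint): Opening angle of the flip lid of tube 2 (0 is nearest the robot, 5 farthest): 0 shut, grows as it opens, about 1.57 upright, at most 2.0. Stiff hinge (0.012 N m of friction): the lid stays where it is left.
- lid3 (a joint): Opening angle of the flip lid of tube 3 (0 is nearest the robot, 5 farthest): 0 shut, grows as it opens, about 1.57 upright, at most 2.0. Stiff hinge (0.012 N m of friction): the lid stays where it is left.
- lid4 (a joint): Opening angle of the flip lid of tube 4 (0 is nearest the robot, 5 farthest): 0 shut, grows as it opens, about 1.57 upright, at most 2.0. Stiff hinge (0.012 N m of friction): the lid stays where it is left.
- lid5 (a joint): Opening angle of the flip lid of tube 5 (0 is nearest the robot, 5 farthest): 0 shut, grows as it opens, about 1.57 upright, at most 2.0. Stiff hinge (0.012 N m of friction): the lid stays where it is left.
- tube0: Loose screw-cap tube standing in the block's other row of holes, at x = -75, y = 21.5 mm of the block: 16 mm diameter with an 18 mm grey cap, 66 mm long, cap top 81 mm above the bench. Origin: its foot, 15 mm above the bench. To be left alone.
- tube1: Loose screw-cap tube standing in the block's other row of holes, at x = -15, y = 21.5 mm of the block: 16 mm diameter with an 18 mm grey cap, 66 mm long, cap top 81 mm above the bench. Origin: its foot, 15 mm above the bench. To be left alone.
- tube2: Loose screw-cap tube standing in the block's other row of holes, at x = 75, y = 21.5 mm of the block: 16 mm diameter with an 18 mm grey cap, 66 mm long, cap top 81 mm above the bench. Origin: its foot, 15 mm above the bench. To be left alone.
- rack: Loose yellow plastic tube rack full of white-capped tubes, 200 x 90 mm, 104 mm high, standing beside the block on its left or right; origin under its centre, long axis x. To be left alone.
- bottle: Loose white plastic reagent bottle, 60 mm diameter, 105 mm high; origin under its centre. To be left alone.
- tipbox: Loose box of pipette tips, 122 x 82 x 80 mm; origin under its centre. To be left alone.
- pen: Loose marker pen lying on the bench, 135 mm long, 15 mm thick, along its own x; origin on the bench under its middle. To be left alone.
- timer: Loose bench timer, 70 x 70 x 18 mm, lying flat; origin under its centre. To be left alone.

How it is judged (in metres and radians):
At the end, for the whole second after the job is handed in: All six flip lids are shut (each within 0.12 rad of fully closed); the block stands flat, within 25 mm of where it was at both ends of the row; the screw-cap tubes still stand in their holes and the other things are where they were (within 15 mm, the pen 20 mm) (value of joint each of lid0, lid1, lid2, lid3, lid4, lid5 below 0.12 rad and distance of each of row_start, row_end from where it was at the start of the episode below 0.025 m and angle between block's own z axis and vertical below 0.03 rad and linear speed of block below 0.01 m/s and distance of each of tube0, tube1, tube2 from where it was at the start of the episode below 0.03 m and distance of each of rack, bottle, tipbox, timer from where it was at the start of the episode below 0.015 m and distance of pen from where it was at the start of the episode below 0.02 m); the robot touches nothing.
It fails at once if the block is lifted or tipped (height (world z) of block above 0.008 m or angle between block's own z axis and vertical above 0.08 rad).
It fails at once if the block is shoved more than 25 mm (distance of any of row_start, row_end from where it was at the start of the episode above 0.025 m).
It fails at once if the block, its tubes or lids are pressed or squeezed with more than 40 N (contact force between any of the fingers, the arm and block above 40 N).
It fails at once if a screw-cap tube is pulled up out of its hole (z of any of tube0, tube1, tube2 in the frame of block above 0.023 m).
It fails at once if a bystander is disturbed (moved more than 15 mm, the pen 20 mm) (distance of any of rack, bottle, tipbox, timer from where it was at the start of the episode above 0.015 m or distance of pen from where it was at the start of the episode above 0.02 m).
It also fails if it takes over 54 s, if anything falls off the work surface, if the arm or the gripper's body presses on something with over 40 N, if the wrist force passes 120 N, or if a joint passes its speed limit or range.

## Robot

A 7-joint arm with a two-finger parallel gripper is mounted at the origin on the work surface. World frame = base frame: x ahead of the robot, y to its left, z up, the work surface at z = 0. Lengths are in mm, angles in rad, forces in N, time in s.
With the tool pointing down it reaches from about 425 to 1025 mm from the base axis. Payload 9.4 kg.
Tool frame: the origin (TCP) lies between the finger pads; the fingertips stand 14 mm ahead of it and the grasp point (between the pads) lies 5 mm behind it; z points along the fingers, y is the direction in which the jaws open and shut (so a half turn about z gives the same grasp; the last joint's range is limited). The gripper opens to 93 mm and grips with 3 to 60 N. Pads are 15 mm wide; open, the fingers measure 128 mm over their backs; the gripper's body (75 mm by 188 mm) begins 65 mm behind the grasp point.
Start: joints at [1.07, 0.599, -0.003, 1.599, 0.002, 0.943, -0.08], TCP at [298.131, -660.865, 232.618] pointing down, gripper open.
Joint ranges: [-2.57, 2.57], [-0.35, 1.97], [-1.29, 1.29], [0.11, 2.56], [-1.05, 4.19], [0.11, 1.86], [-2.63, 2.63]. Speed limits (rad/s): [2.22, 2.22, 3.01, 3.01, 3.14, 3.14, 3.14].

## Interface

Orientations are given as a rotation vector (axis times angle).
In Python, from station import * gives the robot as it stands. The module is installed in compiled form; this text tells all that it offers.
- The arm moves only by the shell command python3 -m pendant 'ROWS' [OPENING] [FORCE]. ROWS is JSON, one flat list of numbers, 4 for each row, row after row: the shift along the tool's x, y, z in m, then the turn about the tool's z in rad. A call has 1 to 12 rows; each row is the pose to reach, as a shift and turn from the pose commanded when the call began, along the tool's axes at that moment; what a row does not reach only later rows make up. A row lasts 1/8 s, in which the tool goes at most 62.5 mm and 10.7 degrees, less where a joint would pass 70% of its speed; a pose out of reach is approached as far as the arm can. A call with a gripper value outside its range is refused whole. OPENING is the finger opening in m, from 0 to 0.093, set as the call begins (- or left out, the last holds). The fingers move at their own pace and stop on an object; FORCE is the grip in N (left out, the last holds). Time passes only in rows, so rows that repeat a pose let the fingers close. It gives the time, the measured TCP pose, the force and the opening at its end, in the units of the state.
- observe(): the state, without advancing time (a new reading comes with each control period).
- read_camera(name): name is "side" or "top" or "wrist"; returns the picture (400x640x3 uint8, red, green, blue); there is no depth.
- get_calibration(name): a dict with "fx", "fy", "cx", "cy" (pixels), "R" (3x3) and "t" (3): a world point X has camera coordinates R X + t; the wrist camera has in their place "hand_eye" (4x4, takes a point from camera to tool coordinates, whose origin is the TCP and whose axes are the flange's). Camera axes: x right, y down, z forward; pixel columns grow to the right and rows downward; lengths in mm; the calibration is good to about 2 mm. A picture is of the moment at which its call begins: read the wrist's pose just before it. get_calibration takes no time and is no camera call.
- close_job(): hands the job in, once; it reports no verdict.
The state is a dict: "t": time; "joint_positions": joint angles; "joint_velocities": joint speeds; "effort": joint torques, N m; "tool_pos": TCP position; "ee_rot": TCP orientation; "wrist_force": force on the tool from outside, world axes, zero at the start; "torque": the same for the moment, N m; "opening": finger opening in mm.
Only numpy, scipy, OpenCV 4.12 (cv2) and the standard library are available. Lean on these libraries where they do the work, as an engineer would, in place of code of your own. Each camera call takes 0.05 s, during which the arm holds its last target.

## Working session

There is one attempt and no reset: what is moved stays moved. The work goes in short steps, Python scripts to look and compute and a shell command to move; the robot and the scene stay as the last step left them, time stands still between calls to the robot, and variables do not carry over. Pictures are saved under pics/ and viewed, and the job is handed in when it is done.

```bash
mkdir -p pics
python3 - <<'E'
from station import *
import cv2
print(observe())
for n in("side","top","wrist"):
    im=read_camera(n); cv2.imwrite(f"pics/{n}0.png",im[:,:,::-1]); print(n,get_calibration(n))
E
```

```text
{'t': 0.0, 'joint_positions': array([ 1.07031942,  0.600155  , -0.0025625 ,  1.60012328,  0.00178035,
        0.94288589, -0.07975533]), 'joint_velocities': array([ 8.76532573e-04, -1.77360556e-03,  1.02751092e-03, -7.72836083e-04,
       -2.90896933e-04,  1.34190575e-04, -6.79514387e-05]), 'effort': array([ 9.52522498e-06, -7.65060711e+01,  1.49732240e+00, -2.52345550e+01,
       -5.24403260e-02,  1.70080358e-02,  1.97949107e-04]), 'tool_pos': array([ 297.9347714 , -660.44467713,  231.74044157]), 'ee_rot': array([-3.06982534e+00, -6.60545766e-01,  6.96333278e-04]), 'wrist_force': array([ 0.2287835 ,  0.02020101, -0.02247841]), 'torque': array([ 0.01373103, -0.02907984, -0.00079042]), 'opening': 93.01049333101422}
side {'fx': 505.63059100763076, 'fy': 505.63059100763076, 'cx': 321.15592019857627, 'cy': 199.38112491447606, 'R': array([[-0.72410463, -0.68949045,  0.01659526],
       [-0.51816271,  0.52798075, -0.67286234],
       [ 0.45517019, -0.49582178, -0.73958155]]), 't': array([475.3030733 , 385.71431607, 991.27133245])}
top {'fx': 454.735994821977, 'fy': 454.735994821977, 'cx': 317.385091320894, 'cy': 198.24266646367775, 'R': array([[ 0.02553697, -0.99955733,  0.0152648 ],
       [-0.99641121, -0.02668334, -0.08032866],
       [ 0.08070041, -0.01315867, -0.99665154]]), 't': array([ -19.36738655,  630.32464359, 1393.49303206])}
wrist {'fx': 322.17899434678503, 'fy': 322.17899434678503, 'cx': 321.3330077124376, 'cy': 206.35986175170174, 'hand_eye': array([[-9.72796461e-04, -9.54358681e-01, -2.98661283e-01,
         8.39864753e+01],
       [ 9.99999516e-01, -8.84697848e-04, -4.30176011e-04,
        -1.69298656e-01],
       [ 1.46317216e-04, -2.98661557e-01,  9.54359080e-01,
        -1.51753116e+02],
       [ 0.00000000e+00,  0.00000000e+00,  0.00000000e+00,
         1.00000000e+00]])}
```

View pics/side0.png

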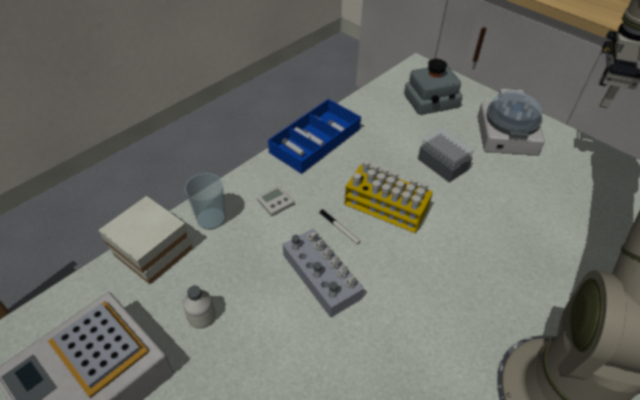

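View pics/top0.png

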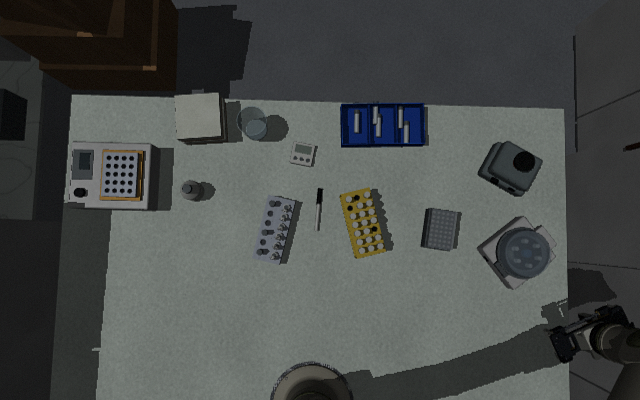

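View pics/wrist0.png

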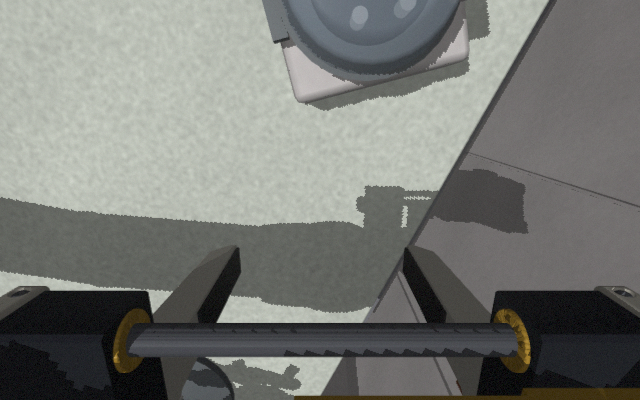

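```bash
cat > h.py <<'E'
import numpy as np
from scipy.spatial.transform import Rotation as Ro
from station import *
def ray(name,u,v,z,pose=None):
    c=get_calibration(name); d=np.array([(u-c['cx'])/c['fx'],(v-c['cy'])/c['fy'],1])
    if name=='wrist':
        p,r=pose; H=c['hand_eye']; R=Ro.from_rotvec(r).as_matrix()
        o=R@H[:3,3]+p; w=R@H[:3,:3]@d
    else:
        o=-c['R'].T@c['t']; w=c['R'].T@d
    return o+w*(z-o[2])/w[2]
def proj(name,X,pose=None):
    c=get_calibration(name)
    if name=='wrist':
        p,r=pose; H=c['hand_eye']; R=Ro.from_rotvec(r).as_matrix()
        x=np.linalg.inv(H)@np.r_[R.T@(np.array(X)-p),1]
    else: x=c['R']@np.array(X)+c['t']
    return c['fx']*x[0]/x[2]+c['cx'],c['fy']*x[1]/x[2]+c['cy']
def totool(target):
    s=observe(); R=Ro.from_rotvec(s['ee_rot']).as_matrix()
    return R.T@(np.array(target)-s['tool_pos'])
E
python3 - <<'E'
from h import *
import cv2
a=cv2.imread('pics/top0.png')[180:280,220:400]; cv2.imwrite('pics/topz.png',cv2.resize(a,None,fx=4.4,fy=4.4,interpolation=cv2.INTER_CUBIC))
a=cv2.imread('pics/side0.png')[150:320,270:450]; cv2.imwrite('pics/sidez.png',cv2.resize(a,None,fx=3.5,fy=3.5,interpolation=cv2.INTER_CUBIC))
E
```

```text
(no output)
```

View pics/topz.png

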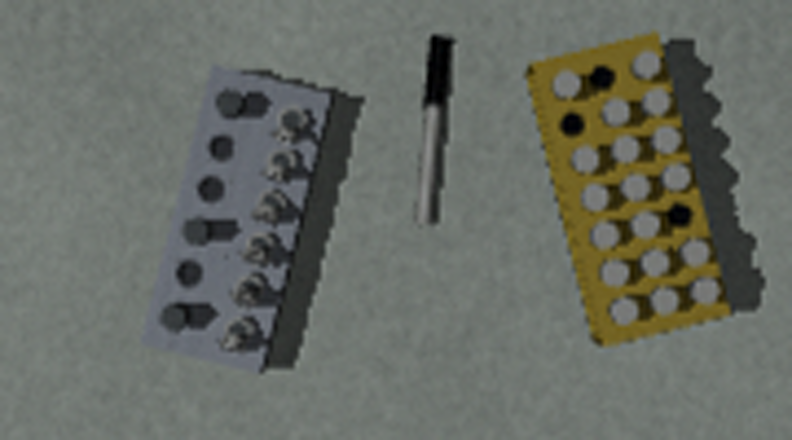

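View pics/sidez.png

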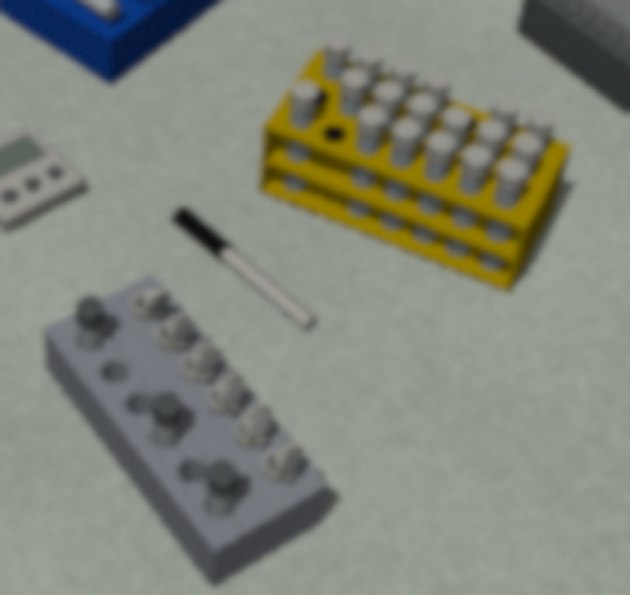

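The top view shows the block's four upper corners at crop pixels (215,67), (330,95), (263,372) and (146,344). The flip-lid row is on its right, and the pen and rack are further right.

Run:
```python
from h import *
P=[ray('top',220+u/4.4,180+v/4.4,45)[:2] for u,v in((215,67),(330,95),(263,372),(146,344))]
print(np.round(P,1)); c=np.mean(P,0); d=(P[0]+P[1]-P[2]-P[3])/2; print(c,np.linalg.norm(d),np.degrees(np.arctan2(d[1],d[0])))
print(np.linalg.norm(P[0]-P[1]))
s=observe();R=Ro.from_rotvec(s['ee_rot']).as_matrix();print(np.degrees(np.arctan2(R[1,0],R[0,0])))
# tip: view point: block centre - put camera over
a=np.arctan2(d[1],d[0]); ex=np.array([np.cos(a),np.sin(a)]); 
ey=np.array([-ex[1],ex[0]])
print("row_start",c-75*ex-21.5*ey)
for z in (270,):
  t=np.r_[c-21.5*ey-190*ex,z]; print(t,totool(t))
```

```text
[[634.3 146.7]
 [616.9  65.9]
 [424.  106.5]
 [441.2 187.8]]
[529.08322854 126.71445949] 197.31050527228993 -11.92978752740548
82.7097005465931
24.28421468361395
row_start [451.25877804 121.18228965]
[338.74258837 144.95427027 270.        ] [ 368.42489142 -717.51560122  -37.23327391]
```

Run:
```python
from h import *
c=np.array([529.1,126.7]);a=np.radians(-11.93);ex=np.array([np.cos(a),np.sin(a)]); ey=np.array([-ex[1],ex[0]])
t=np.r_[c-40*ex-21.5*ey,260]; print(t,totool(t)/1e3,totool(t)/14e3)
```

```text
[485.51955987 113.93304115 260.        ] [ 0.48945747 -0.62886363 -0.02734695] [ 0.03496125 -0.04491883 -0.00195335]
```

```bash
python3 -m pendant '[0.035,-0.045,-0.004,0.05, 0.07,-0.09,-0.008,0.1, 0.105,-0.135,-0.012,0.15, 0.14,-0.18,-0.016,0.2, 0.175,-0.225,-0.02,0.25, 0.21,-0.27,-0.024,0.3, 0.245,-0.315,-0.027,0.35, 0.28,-0.36,-0.027,0.4, 0.315,-0.405,-0.027,0.45, 0.35,-0.45,-0.027,0.5, 0.385,-0.495,-0.027,0.55, 0.42,-0.54,-0.027,0.6]' 0
python3 - <<'E'
from h import *
c=np.array([529.1,126.7]);a=np.radians(-11.93);ex=np.array([np.cos(a),np.sin(a)]); ey=np.array([-ex[1],ex[0]])
t=np.r_[c-40*ex-21.5*ey,260]; print(totool(t)/1e3)
s=observe();R=Ro.from_rotvec(s['ee_rot']).as_matrix();print(s['t'],np.degrees(np.arctan2(R[1,0],R[0,0])))
E
```

```text
t: 1.65
tool_pos: [459.0, 5.9, 259.7]
ee_rot: [3.129, -0.279, 0.0]
wrist_force: [0.8, -1.9, 0.1]
opening: 0.3
[ 0.00693295 -0.11104594 -0.00028295]
1.65 -10.193530951215902
```

```bash
python3 -m pendant '[0.003,-0.04,0,0.01, 0.005,-0.08,0,0.02, 0.007,-0.111,0,0.03, 0.007,-0.111,0,0.03, 0.007,-0.111,0,0.03]'
python3 - <<'E'
from h import *
import cv2,pickle
s=observe(); im=read_camera('wrist'); cv2.imwrite('pics/w1.png',im[:,:,::-1]); pickle.dump((s['tool_pos'],s['ee_rot']),open('w1.pkl','wb'))
R=Ro.from_rotvec(s['ee_rot']).as_matrix();print(s['t'],s['tool_pos'],np.degrees(np.arctan2(R[1,0],R[0,0])))
E
```

```text
t: 2.28
tool_pos: [484.9, 111.4, 259.4]
ee_rot: [3.124, -0.324, -0.001]
wrist_force: [0.2, -0.3, 0.3]
opening: 0.5
2.275 [484.90988012 111.386283   259.40216356] -11.826456925262363
```

View pics/w1.png

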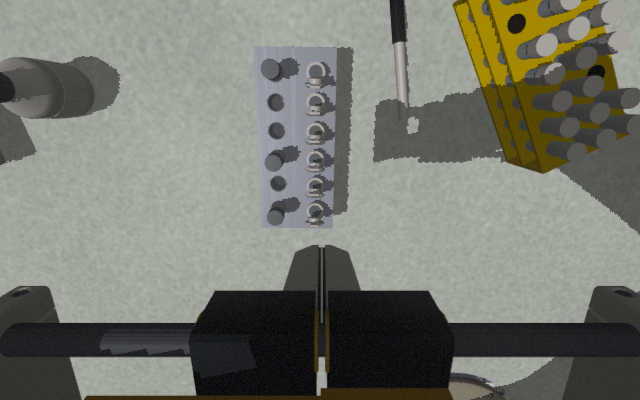

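Run:
```python
import cv2
a=cv2.imread('pics/w1.png')[35:240,240:370]; cv2.imwrite('pics/w1z.png',cv2.resize(a,None,fx=2.9*1,fy=2.9,interpolation=cv2.INTER_CUBIC))
```

```text
(no output)
```

View pics/w1z.png

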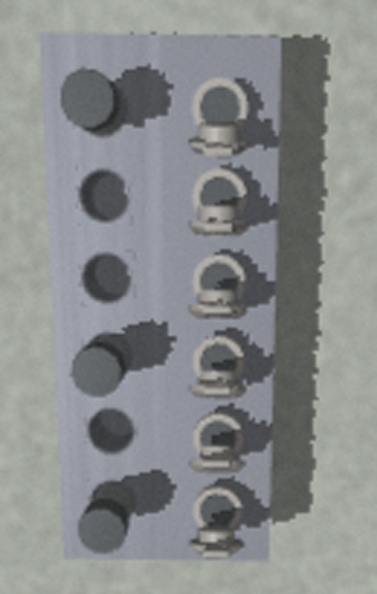

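The crop shows six open tubes with rim centres from about (217,510) to (219,103). The block's top corners are at (41,34), (280,37), (270,558) and (64,558).

Run:
```python
from h import *
import pickle
ps=pickle.load(open('w1.pkl','rb'))
P=np.array([ray('wrist',240+u/2.9,35+v/2.9,45,ps)[:2] for u,v in((41,34),(280,37),(270,558),(64,558))])
d=(P[0]+P[1]-P[2]-P[3])/2; print(P.round(1),P.mean(0),np.linalg.norm(d),np.degrees(np.arctan2(d[1],d[0])))
Q=np.array([ray('wrist',240+u/2.9,35+v/2.9,55,ps)[:2] for u,v in((217,510),(217,438),(217,361),(218,280),(219,195),(219,103))])
print(Q.round(1)); d=Q[5]-Q[0];print(np.linalg.norm(d),np.degrees(np.arctan2(d[1],d[0])))
i=np.array([-75,-45,-15,15,45,75]);kx=np.polyfit(i,Q[:,0],1);ky=np.polyfit(i,Q[:,1],1);print(kx,ky,np.degrees(np.arctan2(ky[0],kx[0])))
a=np.arctan2(ky[0],kx[0]);ey=np.array([-np.sin(a),np.cos(a)]);print("centre",np.array([kx[1],ky[1]])+21.5*ey)
```

```text
[[637.7 150.3]
 [619.3  67.4]
 [425.5 109.6]
 [443.3 194.1]] [531.45738859 130.33509565] 198.79195422548636 -12.484964221924276
[[454.  125.9]
 [483.  119.7]
 [512.5 113.3]
 [542.  106.5]
 [571.4  99.8]
 [601.5  93.2]]
151.1531008476403 -12.495796955462824
[  0.98327482 527.39651755] [ -0.21902198 109.72882794] -12.55748294820795
centre [532.07102584 130.71451288]
```

```bash
cat >> h.py <<'E'
A=np.radians(-12.5); EX=np.array([np.cos(A),np.sin(A)]); EY=np.array([-EX[1],EX[0]]); C=np.array([527,108.5])
def where():
    s=observe();R=Ro.from_rotvec(s['ee_rot']).as_matrix();p=s['tool_pos']
    d=p[:2]-C
    print('t',round(s['t'],2),'row x %.1f y %.1f tip z %.1f yaw %.2f'%(d@EX,d@EY,(p+14*R[:,2])[2],np.degrees(np.arctan2(R[1,0],R[0,0]))),'tilt',R[:,2].round(3),'F',s['wrist_force'].round(1))
def to(x,y,z):
    print(x,y,z,'->',(totool(np.r_[C+x*EX+y*EY,z+14])/1e3).round(4))
E
python3 -c "
from h import *
where();to(-115,0,110);to(-115,0,74)"
```

```text
t 2.33 row x -41.6 y -6.7 tip z 245.5 yaw -11.87 tilt [-0.001 -0.001 -1.   ] F [-1.  -0.1 -1. ]
-115 0 110 -> [-0.0733 -0.0076  0.1355]
-115 0 74 -> [-0.0732 -0.0076  0.1715]
```

```bash
python3 -m pendant '[-0.037,-0.004,0.04,0.011, -0.073,-0.008,0.085,0.011, -0.073,-0.008,0.135,0.011, -0.073,-0.008,0.16,0.011, -0.073,-0.008,0.1715,0.011, -0.073,-0.008,0.1715,0.011]' 0
python3 -c "
from h import *
import cv2
where()
for n in('wrist','side'): cv2.imwrite(f'pics/{n}2.png',read_camera(n)[:,:,::-1])
a=cv2.imread('pics/side2.png')[200:330,260:400]; cv2.imwrite('pics/side2z.png',cv2.resize(a,None,fx=4.4,fy=4.4,interpolation=2))
"
```

```text
t: 3.08
tool_pos: [415.5, 134.3, 88.0]
ee_rot: [3.122, -0.342, -0.001]
wrist_force: [-0.7, 0.4, 0.6]
opening: 0.3
t 3.08 row x -114.5 y 1.0 tip z 74.0 yaw -12.50 tilt [-0.001 -0.001 -1.   ] F [-0.7  0.4  0.6]
```

View pics/wrist2.png

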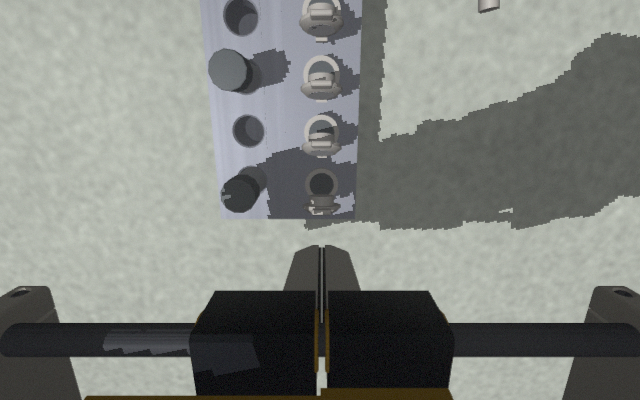

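View pics/side2z.png

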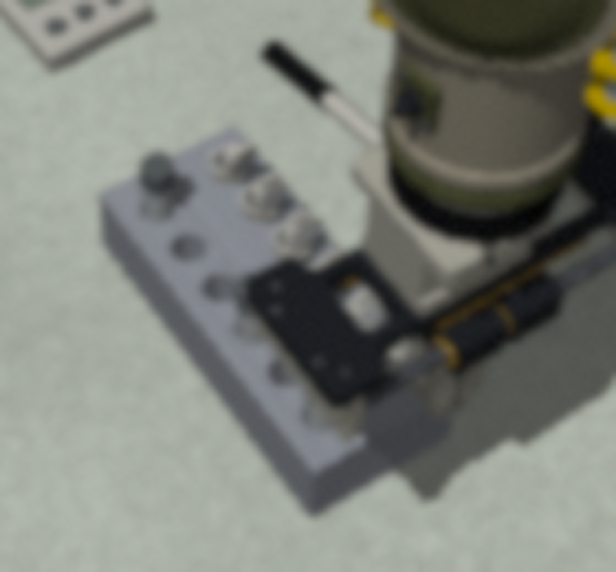

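The wrist view shows the lid row at column 321, directly ahead of the finger seam. I start the high sweep.

```bash
python3 -m pendant '[0.012,0,0,0, 0.024,0,0,0, 0.036,0,0,0, 0.048,0,0,0, 0.06,0,0,0]'
python3 -c "
from h import *
import cv2
where()
for n in('wrist',): cv2.imwrite(f'pics/{n}3.png',read_camera(n)[:,:,::-1])
"
```

```text
t: 3.8
tool_pos: [474.7, 121.7, 88.0]
ee_rot: [3.123, -0.341, -0.001]
wrist_force: [-0.7, 0.7, -0.3]
opening: 0.7
t 3.8 row x -53.9 y 1.6 tip z 74.0 yaw -12.45 tilt [-0. -0. -1.] F [-0.7  0.7 -0.3]
```

View pics/wrist3.png

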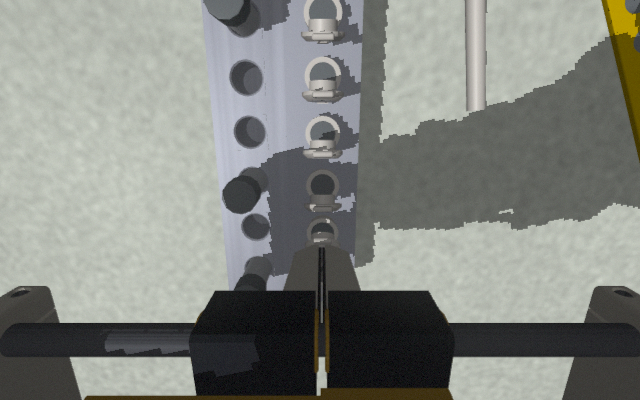

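Lid 0 is folded under the finger, with no noticeable force and the block unmoved. The row is still at column about 322. I continue the sweep.

```bash
python3 -m pendant '[0.013,0.001,0,0, 0.026,0.001,0,0, 0.039,0.001,0,0, 0.052,0.001,0,0, 0.065,0.001,0,0, 0.078,0.001,0,0, 0.091,0.001,0,0, 0.104,0.001,0,0, 0.117,0.001,0,0, 0.13,0.001,0,0, 0.143,0.001,0,0, 0.155,0.001,0,0]'
python3 -c "
from h import *
import cv2
where();to(100,0,100);to(-15,0,110);to(-108,0,110);to(-108,0,64)
for n in('wrist','side'): cv2.imwrite(f'pics/{n}4.png',read_camera(n)[:,:,::-1])
a=cv2.imread('pics/side4.png')[180:330,260:400]; cv2.imwrite('pics/side4z.png',cv2.resize(a,None,fx=4,fy=4,interpolation=2))
"
```

```text
t: 5.35
tool_pos: [626.2, 87.3, 88.1]
ee_rot: [-3.123, 0.341, -0.001]
wrist_force: [-0.9, 0.5, -0.5]
opening: 0.8
t 5.35 row x 101.4 y 0.8 tip z 74.1 yaw -12.45 tilt [ 0. -0. -1.] F [-0.9  0.5 -0.5]
100 0 100 -> [-0.0014  0.0008 -0.0259]
-15 0 110 -> [-0.1164  0.0007 -0.0359]
-108 0 110 -> [-0.2094  0.0006 -0.036 ]
-108 0 64 -> [-0.2094  0.0006  0.01  ]
```

View pics/side4z.png

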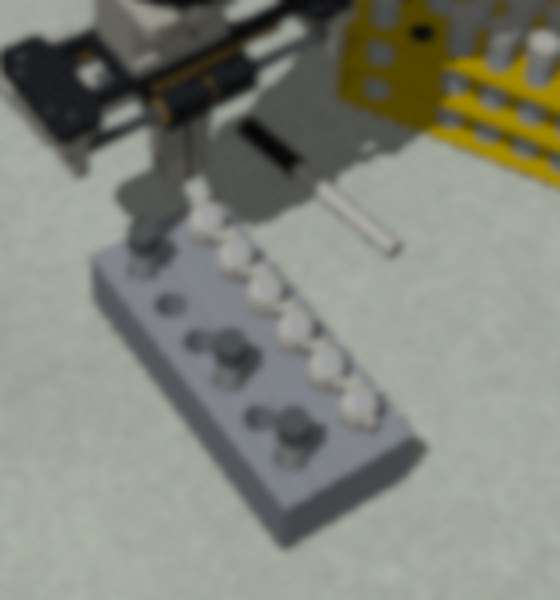

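All six lids are folded past the tipping point. I go back over the top for a lower sweep at 64 mm.

```bash
python3 -m pendant '[-0.001,0.001,-0.036,0, -0.042,0.001,-0.036,0, -0.084,0.001,-0.036,0, -0.126,0.001,-0.036,0, -0.168,0.001,-0.036,0, -0.209,0.001,-0.036,0, -0.209,0.001,-0.01,0, -0.209,0.001,0.01,0, -0.209,0.001,0.01,0]'
python3 -c "
from h import *
where()"
python3 -m pendant '[0.017,0,0,0, 0.034,0,0,0, 0.051,0,0,0, 0.068,0,0,0, 0.085,0,0,0, 0.102,0,0,0, 0.119,0,0,0, 0.136,0,0,0, 0.153,0,0,0, 0.17,0,0,0, 0.187,0,0,0, 0.204,0,0,0]'
python3 -c "
from h import *
import cv2
where();to(74,0,75);to(74,0,61)
for n in('side',): cv2.imwrite(f'pics/{n}5.png',read_camera(n)[:,:,::-1])
a=cv2.imread('pics/side5.png')[180:330,260:400]; cv2.imwrite('pics/side5z.png',cv2.resize(a,None,fx=4,fy=4,interpolation=2))
"
```

```text
t: 6.58
tool_pos: [420.0, 131.6, 77.4]
ee_rot: [3.122, -0.339, -0.003]
wrist_force: [-0.1, -0.3, -0.8]
opening: 0.9
t 6.58 row x -109.4 y -0.6 tip z 63.4 yaw -12.40 tilt [-0.002 -0.001 -1.   ] F [-0.1 -0.3 -0.8]
t: 8.07
tool_pos: [621.3, 87.5, 78.1]
ee_rot: [-3.123, 0.34, -0.0]
wrist_force: [-1.1, -0.1, 0.2]
opening: 0.5
t 8.07 row x 96.6 y -0.1 tip z 64.1 yaw -12.44 tilt [ 0.  0. -1.] F [-1.1 -0.1  0.2]
74 0 75 -> [-0.0226 -0.0001 -0.0109]
74 0 61 -> [-0.0226 -0.0001  0.0031]
```

View pics/side5z.png

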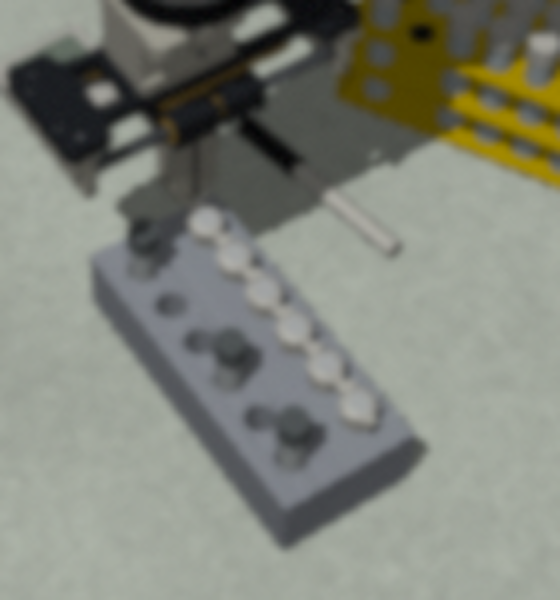

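The lids lie nearly flat. I press lid 5 in fine steps to learn the stiffness.

```bash
python3 -m pendant '[0,0,-0.008,0, -0.02,0,-0.008,0, -0.02,0,0,0, -0.02,0,0.003,0, -0.02,0,0.003,0]'
python3 -c "
from h import *
where()"
python3 -m pendant '[0,0,0.0005,0, 0,0,0.001,0, 0,0,0.001,0]'
python3 -c "
from h import *
where()"
python3 -m pendant '[0,0,0.0005,0, 0,0,0.001,0, 0,0,0.001,0]'
python3 -c "
from h import *
where()"
```

```text
t: 8.75
tool_pos: [600.9, 91.9, 74.7]
ee_rot: [3.123, -0.341, -0.0]
wrist_force: [0.5, 0.5, -0.1]
opening: 0.6
t 8.75 row x 75.7 y -0.2 tip z 60.7 yaw -12.45 tilt [-0. -0. -1.] F [ 0.5  0.5 -0.1]
t: 9.12
tool_pos: [600.9, 91.9, 74.4]
ee_rot: [-3.123, 0.341, -0.001]
wrist_force: [0.8, -1.3, 3.1]
opening: 0.4
t 9.12 row x 75.7 y -0.2 tip z 60.4 yaw -12.45 tilt [ 0.001  0.    -1.   ] F [ 0.8 -1.3  3.1]
t: 9.5
tool_pos: [600.9, 91.9, 74.2]
ee_rot: [-3.123, 0.341, -0.002]
wrist_force: [-2.4, -2.0, 12.7]
opening: 0.4
t 9.5 row x 75.7 y -0.2 tip z 60.2 yaw -12.46 tilt [ 0.001 -0.    -1.   ] F [-2.4 -2.  12.7]
```

Contact is at 60.2 mm with about 13 N, so lid 5 is shut. I repeat for the others with the same commanded depth, two lids per call.

```bash
python3 -m pendant '[0,0,-0.008,0, -0.03,0,-0.008,0, -0.03,0,-0.002,0, -0.03,0,-0.001,0, -0.03,0,0,0, -0.03,0,0,0]'
python3 -c "
from h import *
where()"
python3 -m pendant '[0,0,-0.008,0, -0.03,0,-0.008,0, -0.03,0,-0.002,0, -0.03,0,-0.001,0, -0.03,0,0,0, -0.03,0,0,0]'
python3 -c "
from h import *
where()"
python3 -m pendant '[0,0,-0.008,0, -0.03,0,-0.008,0, -0.03,0,-0.002,0, -0.03,0,-0.001,0, -0.03,0,0,0, -0.03,0,0,0]'
python3 -c "
from h import *
where()"
python3 -m pendant '[0,0,-0.008,0, -0.03,0,-0.008,0, -0.03,0,-0.002,0, -0.03,0,-0.001,0, -0.03,0,0,0, -0.03,0,0,0]'
python3 -c "
from h import *
where()"
python3 -m pendant '[0,0,-0.008,0, -0.03,0,-0.008,0, -0.03,0,-0.002,0, -0.03,0,-0.001,0, -0.03,0,0,0, -0.03,0,0,0]'
python3 -c "
from h import *
where()"
```

```text
t: 10.25
tool_pos: [570.6, 98.8, 74.1]
ee_rot: [3.123, -0.34, -0.003]
wrist_force: [-8.9, 0.8, 19.8]
opening: 0.4
t 10.25 row x 44.6 y -0.0 tip z 60.1 yaw -12.43 tilt [-0.002 -0.    -1.   ] F [-8.9  0.8 19.8]
t: 11.0
tool_pos: [542.0, 105.0, 74.1]
ee_rot: [3.123, -0.341, -0.001]
wrist_force: [-8.7, 0.7, 21.1]
opening: 0.3
t 11.0 row x 15.4 y -0.2 tip z 60.1 yaw -12.45 tilt [-0.001 -0.    -1.   ] F [-8.7  0.7 21.1]
t: 11.75
tool_pos: [512.9, 111.4, 74.0]
ee_rot: [3.123, -0.341, -0.001]
wrist_force: [-7.9, 1.3, 24.0]
opening: 0.6
t 11.75 row x -14.4 y -0.2 tip z 60.0 yaw -12.45 tilt [-0.001 -0.    -1.   ] F [-7.9  1.3 24. ]
t: 12.5
tool_pos: [483.7, 117.9, 74.0]
ee_rot: [3.123, -0.34, -0.001]
wrist_force: [-8.7, 1.2, 25.7]
opening: 0.4
t 12.5 row x -44.3 y -0.2 tip z 60.0 yaw -12.44 tilt [-0. -0. -1.] F [-8.7  1.2 25.7]
t: 13.25
tool_pos: [454.4, 124.4, 74.0]
ee_rot: [3.123, -0.34, -0.0]
wrist_force: [-7.5, 1.1, 27.9]
opening: 0.5
t 13.25 row x -74.3 y -0.2 tip z 60.0 yaw -12.44 tilt [-0. -0. -1.] F [-7.5  1.1 27.9]
```

All six are pressed at 60.0–60.2 mm with at most 28 N. I lift clear and look.

```bash
python3 -m pendant '[0,0,-0.01,0, 0,0,-0.05,0, 0,0,-0.1,0, -0.01,0,-0.13,0, -0.01,0,-0.13,0, -0.01,0,-0.13,0]'
python3 -c "
from h import *
import cv2,pickle
where(); s=observe();pickle.dump((s['tool_pos'],s['ee_rot']),open('w6.pkl','wb'))
for n in('wrist','side'): cv2.imwrite(f'pics/{n}6.png',read_camera(n)[:,:,::-1])
a=cv2.imread('pics/side6.png')[200:320,270:380]; a=cv2.resize(a,None,fx=4.5,fy=4.5,interpolation=2); cv2.imwrite('pics/side6z.png',a)
a=cv2.imread('pics/wrist6.png')[0:250,200:400]; cv2.imwrite('pics/w6z.png',cv2.resize(a,None,fx=2.4,fy=2.4,interpolation=2))
"
```

```text
t: 14.0
tool_pos: [445.0, 126.2, 202.7]
ee_rot: [3.123, -0.341, 0.0]
wrist_force: [0.1, 0.0, 0.8]
opening: 0.3
t 14.0 row x -83.9 y -0.4 tip z 188.7 yaw -12.48 tilt [ 0. -0. -1.] F [0.1 0.  0.8]
```

View pics/w6z.png

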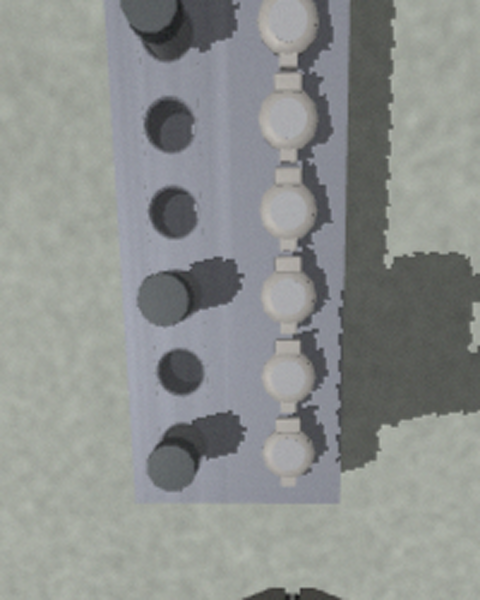

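View pics/side6z.png

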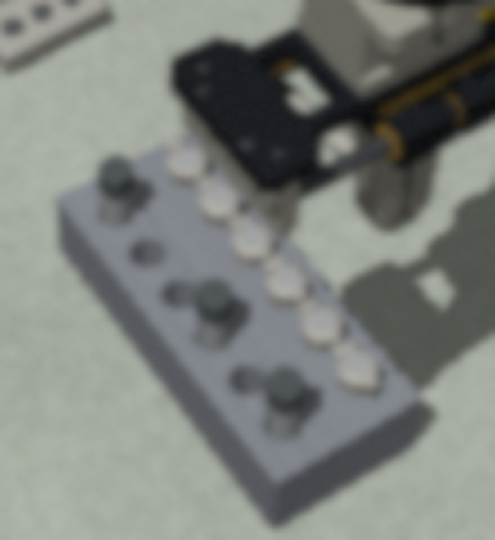

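```bash
python3 -m pendant '[0.03,0,0,0, 0.06,0,0,0, 0.09,0,0,0, 0.09,0,0,0, 0.09,0,0,0]'
python3 -c "
from h import *
import cv2
where(); s=observe();ps=(s['tool_pos'],s['ee_rot'])
for n in('wrist','top'): cv2.imwrite(f'pics/{n}7.png',read_camera(n)[:,:,::-1])
a=cv2.imread('pics/wrist7.png')[40:280,200:400]; cv2.imwrite('pics/w7z.png',cv2.resize(a,None,fx=2.4,fy=2.4,interpolation=2))
for i in range(6):
  x=-75+30*i
  print(i,[tuple(((np.array(proj('wrist',np.r_[C+(x+o)*EX,z],ps))-[200,40])*2.4).round(1)) for o,z in((0,60),(14.5,59.5))], 'tab if 0.12', ((np.array(proj('wrist',np.r_[C+(x+14.3)*EX,62.6],ps))-[200,40])*2.4).round(1))
a=cv2.imread('pics/top7.png')[180:280,220:400]; cv2.imwrite('pics/top7z.png',cv2.resize(a,None,fx=4.4,fy=4.4,interpolation=cv2.INTER_CUBIC))
"
```

```text
t: 14.72
tool_pos: [531.2, 107.0, 202.0]
ee_rot: [3.122, -0.34, -0.004]
wrist_force: [-0.2, -0.5, 0.3]
opening: 0.2
t 14.72 row x 4.5 y -0.5 tip z 188.0 yaw -12.44 tilt [-0.002 -0.001 -1.   ] F [-0.2 -0.5  0.3]
0 [(np.float64(290.7), np.float64(558.3)), (np.float64(290.7), np.float64(527.0))] tab if 0.12 [290.7 530.8]
1 [(np.float64(290.7), np.float64(493.7)), (np.float64(290.7), np.float64(460.7))] tab if 0.12 [290.7 464. ]
2 [(np.float64(290.7), np.float64(425.3)), (np.float64(290.7), np.float64(390.5))] tab if 0.12 [290.7 393.3]
3 [(np.float64(290.7), np.float64(352.9)), (np.float64(290.7), np.float64(316.0))] tab if 0.12 [290.7 318.2]
4 [(np.float64(290.7), np.float64(276.0)), (np.float64(290.7), np.float64(236.9))] tab if 0.12 [290.7 238.3]
5 [(np.float64(290.7), np.float64(194.2)), (np.float64(290.7), np.float64(152.7))] tab if 0.12 [290.7 153.3]
```

View pics/w7z.png

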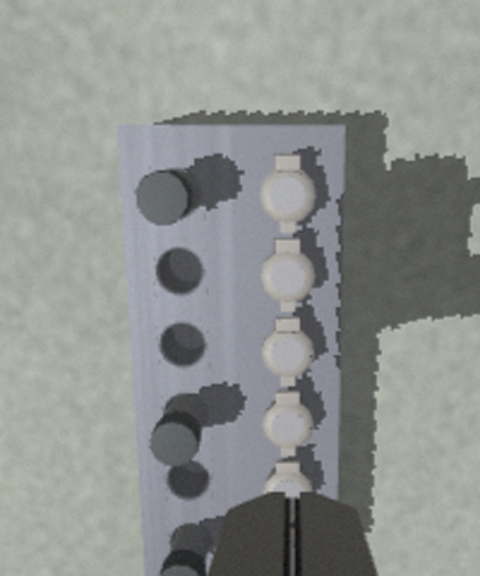

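View pics/top7z.png

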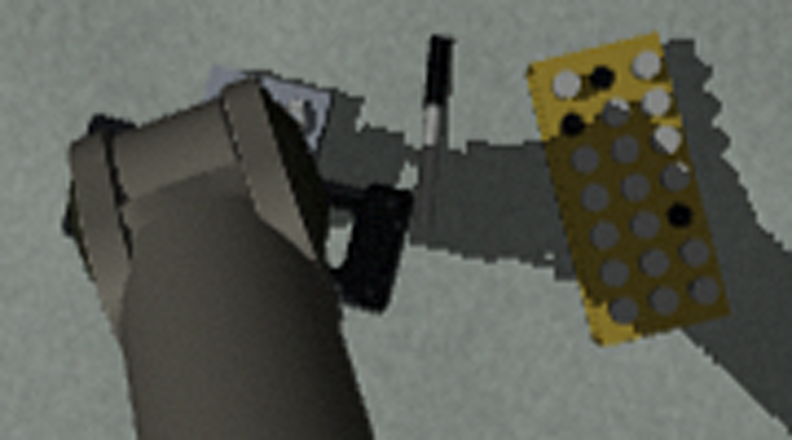

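Every lid face sits at its predicted shut position: lid 5 at crop (288,195) against (291,194), lid 4 at (287,276) against (291,276). The pen, the rack and the block's far corner have not moved in the top view. I hand it in.

```bash
python3 -c "
from h import *
print(close_job()); where()"
```

```text
the job is handed in; nothing more can be done
None
the job is handed in; nothing more can be done
```

All six flip lids look shut, and I handed the job in at about 15 s of the 54 s allowed; `close_job()` gives no verdict.

**How it was done:** I swept the closed fingertips along the row from the hinge side twice, first 74 mm and then 64 mm above the bench. I then pressed each lid straight down from lid 5 to lid 0. The fingertip stopped at 60.0–60.2 mm against a shut height of 60 mm. The upward wrist force at the end of each press rose from 13 N on lid 5 to 28 N on lid 0, under the 40 N limit.

**Last checks:**
- **Lids:** in the wrist pictures all six lie flat, with the lid faces I compared within about 4 enlarged pixels (under 2 mm) of where shut lids should be. A straight-down picture shows small opening angles poorly, so the fingertip height is the stronger evidence that they are shut.
- **Block:** its far corner had not visibly moved in the last top view. The arm hid the rest of the block there, but the row still lined up in the wrist view.
- **Other things:** the screw-cap tubes stand in their holes, and the pen and rack look unmoved. I did not re-measure the bottle, tip box or timer, but the arm met no unexpected force.
- **Robot:** it was well above everything and touching nothing at hand-in.

**Disagreement:** the top and wrist cameras put the block's centre about 4 mm apart. I aimed near the wrist camera's position, and the fingers lined up with the row.

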